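Bring the bench jack up under the overhanging board

ROBOT

A 6-joint arm with a two-finger parallel gripper is mounted at the origin on the work surface. World frame = base frame: x ahead of the robot, y to its left, z up, the work surface at z = 0. Lengths are in mm, angles in rad, forces in N, time in s.
With the tool pointing down it reaches from about 350 to 775 mm from the base axis. Payload 7.3 kg.
Tool frame: the origin (TCP) lies midway between the tips of the shut fingers; the grasp point (between the pads) lies 19 mm behind it; z points along the fingers, x is the direction in which the jaws open and shut, and the axes are right-handed (so a half turn about z gives the same grasp; the last joint's range is limited). The gripper opens to 92 mm and grips with 3 to 60 N. Pads are 19 mm wide; open, the fingers measure 130 mm over their backs; the gripper's body (75 mm by 190 mm) begins 47 mm behind the grasp point.
Start: joints at [-1.332, 0.342, 1.524, -0, 1.275, -0.146], TCP at [197.095, -486.621, 206.541] pointing down, gripper open.
Joint ranges: [-2.53, 2.53], [-0.77, 2.02], [0.04, 2.7], [-1, 4.14], [0.28, 2.66], [-3.11, 3.11]. Speed limits (rad/s): [2.57, 2.57, 3.14, 3.14, 3.14, 3.14].

INTERFACE

Orientations are given as [roll, pitch, yaw] about the fixed x, y, z axes, in that order (R = Rz(yaw) Ry(pitch) Rx(roll)).
In Python, from plant import bot gives the robot as it stands.
- The arm moves only by the shell command python3 -m pendant 'ROWS' [OPENING]. ROWS is JSON, a list of rows, each an object with "linear": the shift along the world's x, y, z in mm, a list of three; "twist": the turn about the world's z in degrees. In form: [{"linear": [x, y, z], "twist": twist}, ...]. A call has 1 to 20 rows; each row is the pose to reach, as a shift and turn from the pose commanded when the call began; what a row does not reach only later rows make up. A row lasts 1/8 s, in which the tool goes at most 62.5 mm and 10.7 degrees, less where a joint would pass 70% of its speed; a pose out of reach is approached as far as the arm can. A call with a gripper value outside its range is refused whole. OPENING is the closure in counts, from 0 (fully open) to 255 (shut), set as the call begins (- or left out, the last holds). The fingers move at their own pace and stop on an object; the grip force is fixed at half the most. Time passes only in rows, so rows that repeat a pose let the fingers close. It gives the time, the measured TCP pose, the force and the opening at its end, in the units of the state.
- bot.get_obs(): the state, without advancing time (a new reading comes with each control period).
- bot.capture(name): name is "scene" or "top" or "wrist"; returns a dict with "frame" (480x640x3 uint8, blue, green, red), "z_map" (480x640 float32, mm along the optical axis (not along the pixel's ray), 0 where there is no reading), "fx", "fy", "cx", "cy" (pixels), "k1" (the pictures are not rectified: a ray, as slopes to the right and down, at radius r is drawn at 1 + k1 r^2 times it, then the intrinsics apply), "rvec" (rotation vector, rad) and "tvec" (3), from world to camera coordinates, as OpenCV has them. Camera axes: x right, y down, z forward; pixel columns grow to the right and rows downward; lengths in mm; the calibration is good to about 2 mm. A picture is of the moment at which its call begins.
- bot.close_job(): hands the job in, once; it reports no verdict.
The state is a dict: "time": time; "joint_positions": joint angles; "dq": joint speeds; "tau": joint torques, N m; "tool_pos": TCP position; "tcp_rot": TCP orientation; "contact_force": force on the tool from outside, world axes, zero at the start; "moment": the same for the moment, N m; "grip_width": finger opening in mm.
Only numpy, scipy, OpenCV 4.12 (cv2) and the standard library are available. Lean on these libraries where they do the work, as an engineer would, in place of code of your own. Each camera call takes 0.05 s, during which the arm holds its last target. There are 200 camera calls.

TASK

The blank board rests on the plywood stand with its end sticking out over a blue scissor jack. Turn the red bar knob of that jack clockwise, as seen from above, to raise it until its cork pad just touches the underside of the board and supports it lightly, without lifting or shifting the board; then let go. Leave the spare jack, which has no board over it, as it is set.

Things in the scene. Friction and masses are not known exactly. Their poses are not given: they have to be found in the camera images.
- jack_bar (a point): Centre of the red bar knob (64 mm along its x, 14 thick along y, 34 high; on a black disc 52 wide) on the upright post of the jack under the board. Axis vertical through this point, 17 mm below the bar's top, 133 above the bench. Clockwise from above lifts the platform 20 mm per rad; 7 to 25 mm (under 1.5 rad) is needed. Stiff (0.25 N m), stays where left. Start angle varies. Bolted down.
- jack_pad: Round cork pad of that jack, 56 mm across, 125 mm to the side of the knob axis, on a spring plunger on the blue platform (120 x 130 mm). Origin at the centre of its top face, z up, 24 mm above the platform's top. The plunger gives up to 8 mm under 1 to 2.2 N, so after the pad touches, the knob may go on for up to 8 mm of rise before the board lifts.
- board: Loose brown hardwood board 460 x 100 x 28 mm, 1.1 to 1.4 kg, level on a rubber-topped plywood stand, its free end over the jack. Origin on its UNDERSIDE, 111 to 121 mm above the bench, over the pad (within 15 mm), on the board's centre line, 37 mm in from the free end; z up, +y along the board towards the stand.
- spare_tip (a point): Point on the red bar knob of the spare jack, 30 mm from its axis along the bar. The spare is the same kind of blue jack, bolted down to the robot's right of the working one, with nothing above its pad; it must not be turned.

How it is judged:
By the outcome, as a careful person would: the job done as asked, in the order asked, and still so for the second after the job is handed in, with the robot touching nothing.
It also fails if it takes over 29 s, if anything falls off the work surface, if the arm or the gripper's body presses on something with over 40 N, if the wrist force passes 120 N, or if a joint passes its speed limit or range.

## Working session

There is one attempt and no reset: what is moved stays moved. The work goes in short steps, Python scripts to look and compute and a shell command to move; the robot and the scene stay as the last step left them, time stands still between calls to the robot, and variables do not carry over. Pictures are saved under pics/ and viewed, about 8 in all and at most 12, crops included, and the job is handed in when it is done.

```bash
mkdir -p pics
cat > h.py <<'E'
import numpy as np, cv2
from plant import bot
def cap(n):
    c=bot.capture(n); return c
def world(c,u,v,z=None):
    """world points from pixel arrays using depth (or given z depth)"""
    u=np.atleast_1d(u).astype(float); v=np.atleast_1d(v).astype(float)
    if z is None: z=c["z_map"][v.astype(int),u.astype(int)]
    xd=(u-c["cx"])/c["fx"]; yd=(v-c["cy"])/c["fy"]
    x,y=xd.copy(),yd.copy()
    for _ in range(20):
        s=1+c["k1"]*(x*x+y*y); x,y=xd/s,yd/s
    P=np.stack([x*z,y*z,z],1)
    R=cv2.Rodrigues(np.array(c["rvec"],float))[0]
    return (P-np.array(c["tvec"],float).ravel())@R
def cloud(c):
    v,u=np.mgrid[0:480,0:640]
    W=world(c,u.ravel(),v.ravel(),c["z_map"].ravel()).reshape(480,640,3)
    W[c["z_map"]<=0]=np.nan
    return W
def redmask(f):
    h=cv2.cvtColor(f,cv2.COLOR_BGR2HSV)
    return ((h[...,0]<8)|(h[...,0]>172))&(h[...,1]>130)&(h[...,2]>60)
E
python3 - <<'E'
from h import *
for n in("scene","top"):
    c=cap(n); cv2.imwrite(f"pics/{n}0.png",c["frame"]); W=cloud(c)
    m=redmask(c["frame"]).astype(np.uint8)
    k,l,s,ce=cv2.connectedComponentsWithStats(m)
    for i in range(1,k):
        if s[i,4]>40:
            p=W[(l==i)]; p=p[~np.isnan(p[:,0])]
            print(n,s[i],ce[i].round(),np.median(p,0).round(1) if len(p) else None)
            t=p[p[:,2]>np.percentile(p[:,2],95)-6]
            r=cv2.minAreaRect(t[:,:2].astype(np.float32)); print("  top",t[:,2].max().round(1),t.mean(0).round(1),r)
print(bot.get_obs())
E
```

```text
scene [392 130  35  26 347] [408. 142.] [305.1 181.1  20.8]
  top 29.1 [302.9 183.1  23.5] ((301.9000549316406, 183.5423126220703), (96.94210052490234, 20.355884552001953), 21.732969284057617)
scene [333 201   9  34 224] [337. 220.] [ 548.8 -109.9  146.5]
  top 151.3 [ 540.6 -105.9  147.5] ((535.805908203125, -104.72876739501953), (13.134248733520508, 60.19765853881836), 67.22015380859375)
scene [156 281  17  39 403] [164. 302.] [ 598.  -452.8  144.4]
  top 151.4 [ 596.7 -453.3  147.2] ((589.9078979492188, -451.5374755859375), (14.922420501708984, 62.05748748779297), 67.97987365722656)
top [464 229  23  39 452] [475. 247.] [ 590.3 -450.6  146.7]
  top 152.8 [ 590.8 -452.2  148.4] ((589.4229125976562, -452.1988525390625), (14.731194496154785, 63.563114166259766), 66.92220306396484)
top [250 266  24  39 406] [262. 284.] [ 535.8 -104.6  147.2]
  top 153.5 [ 536.1 -103.9  148.3] ((533.9373779296875, -102.5469741821289), (13.885459899902344, 62.53388214111328), 64.51126861572266)
top [ 91 395  32  56 786] [106. 423.] [301.2 181.4  23.1]
  top 32.1 [300.7 183.1  24.5] ((301.9900207519531, 183.36865234375), (98.94194793701172, 22.03816795349121), 24.36903190612793)
{'time': 0.1, 'joint_positions': array([-1.33196500e+00,  3.42679563e-01,  1.52491059e+00, -1.17390459e-05,
        1.27536190e+00, -1.45970388e-01]), 'dq': array([-0.0006904 , -0.00177476, -0.00100392, -0.00167978,  0.00092737,
       -0.00039016]), 'tau': array([ 1.89518978e-03, -4.32002091e+01, -2.44695479e+01,  7.18635530e-02,
        5.25755086e-02, -4.40555232e-05]), 'tool_pos': array([ 197.01411973, -486.2282274 ,  205.90450379]), 'tcp_rot': array([-3.14140603e+00,  1.34658029e-03, -1.18599106e+00]), 'contact_force': array([-0.2508246 ,  0.91146646, -0.8125498 ]), 'moment': array([0.01069158, 0.00485343, 0.01750882]), 'grip_width': 91.62035150253159}
```

View pics/scene0.png

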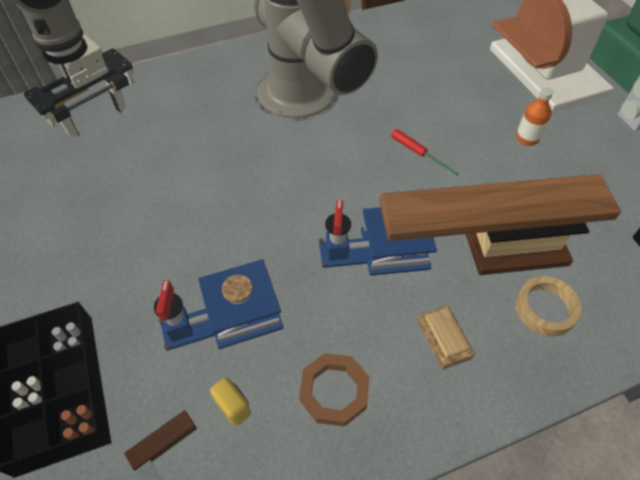

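View pics/top0.png

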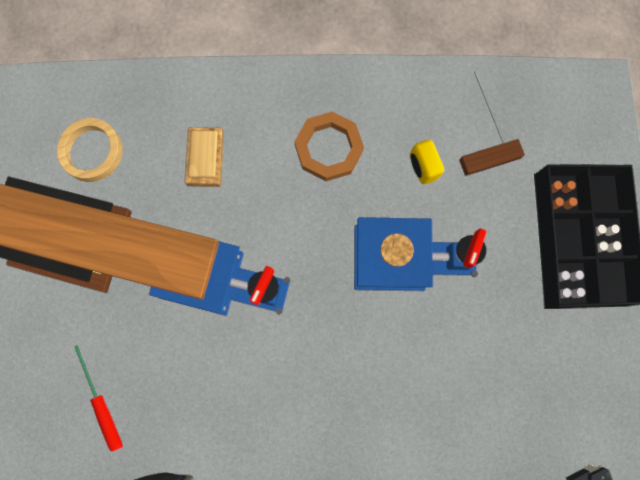

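The scene view shows the working knob at (338,220), with the board above its platform. The top view shows that knob at (262,285) and the spare at (475,247), to the robot's right. Next I measure the board and platform heights.

```bash
cat > meas.py <<'E'
from h import *
def meas(names=("top",),tag=""):
    for n in names:
        c=cap(n); W=cloud(c); f=c["frame"]; h=cv2.cvtColor(f,cv2.COLOR_BGR2HSV)
        blue=(h[...,0]>100)&(h[...,0]<125)&(h[...,1]>140)
        blue=cv2.erode(blue.astype(np.uint8),np.ones((3,3)))>0
        X,Y,Z=W[...,0],W[...,1],W[...,2]
        near=(np.hypot(X-534,Y+103)<230)&(Y>-90)
        p=Z[blue&near&(Z>40)]
        hist,e=np.histogram(p,bins=np.arange(30,160,2)); print(n,"platform",[(int(a),int(b)) for a,b in zip(e,hist) if b>8])
        top=p[p>np.median(p)-6]; print("  plat med",np.median(top).round(2),top.std().round(2),len(top))
        br=(Z>132)&(Z<158)&(Y>-60)&~redmask(f)&(X>300)&(X<800); br=cv2.erode(br.astype(np.uint8),np.ones((5,5)))>0
        q=W[br]; A=np.c_[q[:,:2]-[560,0],np.ones(len(q))]; co=np.linalg.lstsq(A,q[:,2],rcond=None)[0]
        r=cv2.minAreaRect(q[:,:2].astype(np.float32)); print("  board med z",np.median(q[:,2]).round(2),"tilt",co.round(4),"rect",r)
        b=(Z<12)&(Z>-12)&(np.hypot(X-534,Y+103)<350); print("  bench",np.nanmedian(Z[b]).round(2))
        sp=blue&(np.hypot(X-590,Y+452)<230)&(Z>40)&(Y>-400)&(Y<-220); s=Z[sp]; print("  spare plat",np.median(s).round(2))
        ck=(np.hypot(X-590,Y+452)<200)&(Y>-400)&(Y<-230)&(Z>np.median(s)+15); print("  spare pad",np.nanmedian(Z[ck]).round(2),ck.sum())
        m=redmask(f)&(Z>125); 
        for a,bb,nm in((534,-103,"knob"),(590,-452,"spare")):
            k=m&(np.hypot(X-a,Y-bb)<70); t=W[k]; t=t[t[:,2]>np.percentile(t[:,2],90)-5]
            r=cv2.minAreaRect(t[:,:2].astype(np.float32)); (w,hh),an=r[1],r[2]; an=an if w>hh else an-90
            print("  ",nm,np.round(r[0],1),np.round(r[1],1),"bar angle",round(an,1),"z",np.median(t[:,2]).round(1))
if __name__=="__main__":
    import sys; meas(sys.argv[1:] or ("top",))
E
python3 meas.py top scene
```

```text
top platform [(70, 29), (72, 169), (74, 504), (76, 585), (78, 241), (80, 33)]
  plat med 76.27 1.92 1560
  board med z 140.13 tilt [1.000000e-04 4.000000e-04 1.400579e+02] rect ((611.1683349609375, 170.30279541015625), (386.3520202636719, 92.38703155517578), 74.93997955322266)
  bench 0.56
  spare plat 80.02
  spare pad 103.99 862
   knob [ 533.9 -102.5] [14.1 62.4] bar angle -26.0 z 148.2
   spare [ 589.6 -451.9] [14.4 64.1] bar angle -22.5 z 148.5
scene platform [(70, 11), (72, 88), (74, 316), (76, 283), (78, 60)]
  plat med 75.84 1.61 760
  board med z 139.27 tilt [-1.200000e-02  2.100000e-03  1.396248e+02] rect ((499.46466064453125, 232.08572387695312), (451.0782470703125, 355.7539367675781), 76.34696960449219)
  bench -0.06
  spare plat 79.17
  spare pad 103.05 670
   knob [ 535.3 -104.5] [13.2 59.3] bar angle -22.8 z 147.4
   spare [ 590.1 -451.5] [14.7 62. ] bar angle -22.9 z 147.0
```

Board underside is about 111.5, pad top about 100.2, so the gap is about 11.5 mm. I plan about 15 mm of rise, or 43° clockwise. First I move above the knob with the jaws across the bar.

```bash
python3 -m pendant '[{"linear":[20,22,2],"twist":8},{"linear":[45,51,5],"twist":18},{"linear":[71,80,8],"twist":28},{"linear":[97,110,10],"twist":38},{"linear":[123,139,10],"twist":48},{"linear":[149,169,10],"twist":58},{"linear":[175,199,10],"twist":68},{"linear":[202,229,10],"twist":78},{"linear":[228,258,10],"twist":88},{"linear":[254,288,10],"twist":98},{"linear":[280,318,10],"twist":108},{"linear":[306,347,10],"twist":118},{"linear":[328,372,8],"twist":128},{"linear":[337.5,383,5],"twist":133},{"linear":[337.5,383,0],"twist":133},{"linear":[337.5,383,0],"twist":133},{"linear":[337.5,383,0],"twist":133}]' 116
python3 - <<'E'
from h import *
c=cap("wrist"); cv2.imwrite("pics/w1.png",c["frame"]); W=cloud(c)
m=redmask(c["frame"])&(W[...,2]>125)
t=W[m]; t=t[np.hypot(t[:,0]-534,t[:,1]+103)<70]; t=t[t[:,2]>np.percentile(t[:,2],90)-4]
print(len(t),np.median(t[:,2]) if len(t) else 0,cv2.minAreaRect(t[:,:2].astype(np.float32)) if len(t) else 0)
o=bot.get_obs(); print(o["tool_pos"],np.degrees(o["tcp_rot"]),o["grip_width"],o["joint_positions"])
E
```

```text
time: 2.33
tool_pos: [534.2, -104.3, 206.7]
tcp_rot: [3.142, 0.0, 1.133]
contact_force: [0.4, -0.0, 0.5]
grip_width: 49.8
1469 148.15123391141375 ((530.3125, -101.79290008544922), (13.9637451171875, 62.37165832519531), 63.73302459716797)
[ 534.31829109 -104.30738773  206.76221263] [ 1.79982242e+02 -6.42604465e-04  6.49428875e+01] 50.07073049064548 [-3.33579694e-01  3.77252618e-01  1.47032750e+00 -2.17730891e-05
  1.29370310e+00 -1.46704095e+00]
```

View pics/w1.png

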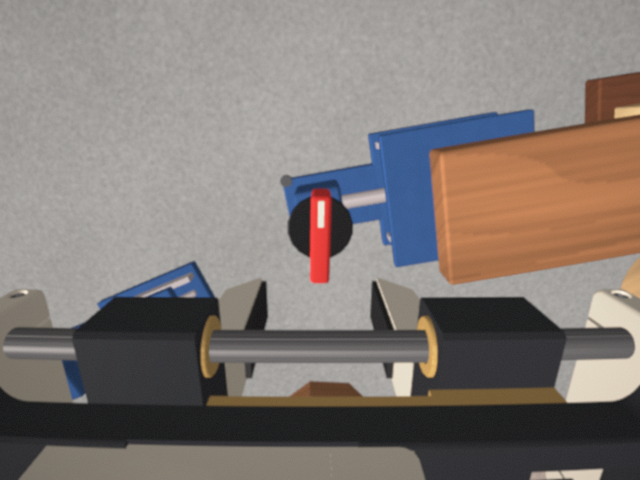

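The wrist view shows the red bar at (320,235), aligned and centred between the fingers at (250,310) and (390,310), with the board end clear to the right. I lower and grip.

```bash
python3 -m pendant '[{"linear":[-1,1,-15],"twist":-1},{"linear":[-1,1,-35],"twist":-1},{"linear":[-1,1,-55],"twist":-1},{"linear":[-1,1,-70],"twist":-1},{"linear":[-1,1,-80],"twist":-1},{"linear":[-1,1,-83],"twist":-1},{"linear":[-1,1,-83],"twist":-1},{"linear":[-1,1,-83],"twist":-1}]' && python3 -m pendant '[{"linear":[0,0,0],"twist":0},{"linear":[0,0,0],"twist":0},{"linear":[0,0,0],"twist":0},{"linear":[0,0,0],"twist":0},{"linear":[0,0,0],"twist":0},{"linear":[0,0,0],"twist":0}]' 255
```

```text
time: 3.38
tool_pos: [534.0, -102.7, 124.1]
tcp_rot: [3.14, -0.0, 1.118]
contact_force: [-0.0, -0.8, -0.5]
grip_width: 49.9
time: 4.12
tool_pos: [533.5, -102.9, 123.6]
tcp_rot: [3.142, 0.0, 1.118]
contact_force: [-1.5, -1.3, 1.3]
grip_width: 13.1
```

Gripped (opening 13 mm against a 14 mm bar). I turn 32° clockwise first, which leaves it just short of contact, then check.

```bash
python3 -m pendant '[{"linear":[0,0,0],"twist":-4},{"linear":[0,0,0],"twist":-8},{"linear":[0,0,0],"twist":-12},{"linear":[0,0,0],"twist":-16},{"linear":[0,0,0],"twist":-20},{"linear":[0,0,0],"twist":-24},{"linear":[0,0,0],"twist":-28},{"linear":[0,0,0],"twist":-32},{"linear":[0,0,0],"twist":-32},{"linear":[0,0,0],"twist":-32}]'
python3 -c "
from h import bot
print(bot.get_obs()['moment'])"
python3 meas.py top scene 2>&1 | grep -v bench; python3 -c "
from h import *
c=cap('scene'); cv2.imwrite('pics/s2.png',cv2.resize(c['frame'][150:310,270:490],None,fx=3.6,fy=3.6,interpolation=cv2.INTER_CUBIC))"
```

```text
time: 5.38
tool_pos: [532.8, -103.7, 123.6]
tcp_rot: [3.141, 0.002, 0.56]
contact_force: [-4.3, -5.7, 2.3]
grip_width: 13.3
[-0.92049291  0.52666974  0.08028653]
top platform [(82, 20), (84, 80), (86, 221), (88, 180), (90, 36)]
  plat med 87.45 1.79 541
  board med z 140.14 tilt [ 6.000000e-04 -1.000000e-04  1.401352e+02] rect ((610.9845581054688, 169.8253631591797), (384.8702087402344, 92.42376708984375), 74.95404815673828)
  spare plat 79.95
  spare pad 103.91 860
Traceback (most recent call last):
  File "meas.py", line 24, in <module>
    import sys; meas(sys.argv[1:] or ("top",))
                ~~~~^^^^^^^^^^^^^^^^^^^^^^^^^^
  File "meas.py", line 20, in meas
    k=m&(np.hypot(X-a,Y-bb)<70); t=W[k]; t=t[t[:,2]>np.percentile(t[:,2],90)-5]
                                                    ~~~~~~~~~~~~~^^^^^^^^^^^
IndexError: index -1 is out of bounds for axis 0 with size 0
```

View pics/s2.png

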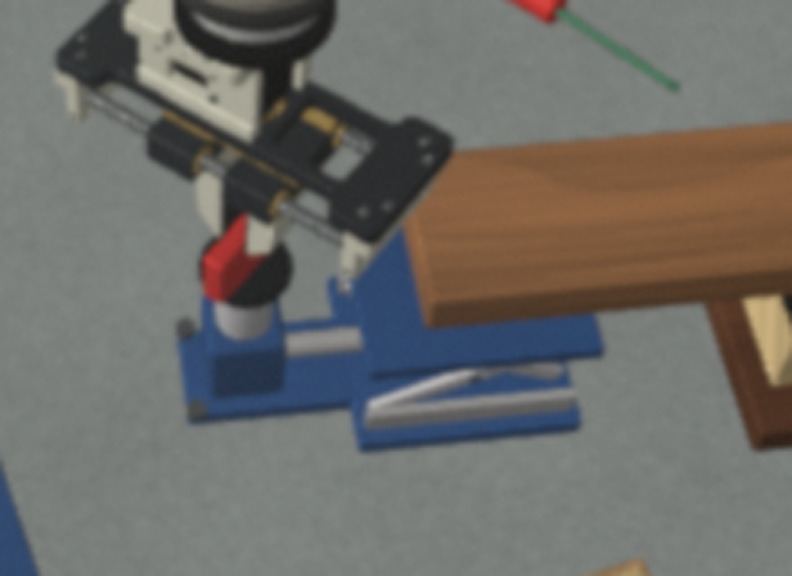

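The crop shows the bar held at (230,265). The platform has risen and the gripper is clear of the board. The platform rose 11.2 mm as predicted, leaving a gap of about 0.5 mm. Another 12° gives about 3.6 mm past touch, near the middle of the plunger's 8 mm.

```bash
python3 -m pendant '[{"linear":[0,0,0],"twist":-3},{"linear":[0,0,0],"twist":-6},{"linear":[0,0,0],"twist":-9},{"linear":[0,0,0],"twist":-12},{"linear":[0,0,0],"twist":-12},{"linear":[0,0,0],"twist":-12}]'
python3 meas.py top 2>&1 | grep -E "top|plat|board|pad"; python3 meas.py scene 2>&1 | grep -E "plat|board|pad"
```

```text
time: 6.22
tool_pos: [532.4, -103.9, 123.5]
tcp_rot: [3.141, 0.003, 0.35]
contact_force: [-4.6, -6.1, 1.8]
grip_width: 13.3
top platform [(86, 15), (88, 99), (90, 203), (92, 164), (94, 47)]
  plat med 91.57 1.87 532
  board med z 140.16 tilt [ 1.400000e-03 -2.000000e-04  1.401296e+02] rect ((611.4122314453125, 170.8745574951172), (386.0822448730469, 92.5721206665039), 74.98278045654297)
  spare plat 79.97
  spare pad 104.03 861
    import sys; meas(sys.argv[1:] or ("top",))
scene platform [(86, 21), (88, 128), (90, 262), (92, 106), (94, 14)]
  plat med 90.86 1.62 534
  board med z 139.25 tilt [-1.190000e-02  1.800000e-03  1.396634e+02] rect ((496.4980773925781, 235.86485290527344), (450.5111083984375, 354.56817626953125), 75.28883361816406)
  spare plat 79.0
  spare pad 103.11 672
```

Estimated plunger compression is 3.4 mm (top) and 3.6 mm (scene), and the board height is unchanged. I let go, rise straight up and move away.

```bash
python3 -m pendant '[{"linear":[0,0,0],"twist":0},{"linear":[0,0,0],"twist":0},{"linear":[0,0,0],"twist":0},{"linear":[0,0,0],"twist":0},{"linear":[0,0,0],"twist":0},{"linear":[0,0,0],"twist":0}]' 125 && python3 -m pendant '[{"linear":[0,0,8],"twist":0},{"linear":[0,0,25],"twist":0},{"linear":[0,0,50],"twist":0},{"linear":[0,0,80],"twist":0},{"linear":[-30,-30,100],"twist":0},{"linear":[-70,-70,110],"twist":0},{"linear":[-110,-110,110],"twist":0},{"linear":[-130,-140,110],"twist":0},{"linear":[-130,-140,110],"twist":0},{"linear":[-130,-140,110],"twist":0}]'
python3 meas.py top scene; python3 -c "
from h import *
c=cap('scene'); cv2.imwrite('pics/s3.png',c['frame'])"
```

```text
time: 7.08
tool_pos: [533.6, -102.6, 123.5]
tcp_rot: [3.142, -0.0, 0.35]
contact_force: [-0.5, -1.4, -1.2]
grip_width: 46.8
time: 8.32
tool_pos: [403.9, -242.3, 233.9]
tcp_rot: [3.141, -0.001, 0.349]
contact_force: [0.2, -0.3, 0.5]
grip_width: 46.5
top platform [(86, 53), (88, 264), (90, 568), (92, 447), (94, 130), (96, 16)]
  plat med 91.56 1.93 1480
  board med z 140.17 tilt [6.000000e-04 2.000000e-04 1.401026e+02] rect ((611.1326904296875, 169.85801696777344), (385.964111328125, 92.34211730957031), 75.02667999267578)
  bench 0.61
  spare plat 80.04
  spare pad 104.01 858
   knob [ 533.6 -102.8] [13.8 61.9] bar angle -68.9 z 148.3
   spare [ 590.1 -452.4] [14.6 63.8] bar angle -22.5 z 148.3
scene platform [(86, 13), (88, 93), (90, 157), (92, 83)]
  plat med 90.87 1.62 355
  board med z 139.25 tilt [-9.000000e-03  1.200000e-03  1.395859e+02] rect ((501.69378662109375, 230.1894989013672), (450.4934387207031, 353.10516357421875), 76.78834533691406)
  bench -0.06
  spare plat 78.88
  spare pad 103.17 670
   knob [ 534.6 -103.8] [13.  59.2] bar angle -68.5 z 147.2
   spare [ 590.1 -450.8] [14.9 63.2] bar angle -23.9 z 147.2
```

View pics/s3.png

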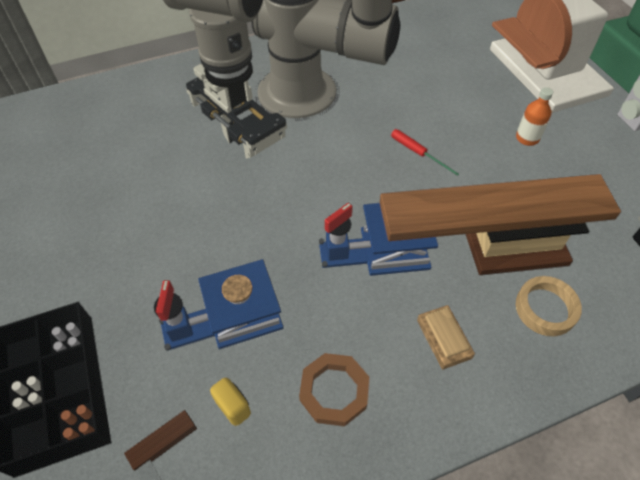

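The final picture shows the knob at (338,218) turned. The board at (500,205) is unmoved, the spare at (164,300) is unchanged, and the gripper is clear. I hand the job in.

```bash
python3 -c "
from plant import bot
print(bot.close_job())"
```

```text
the job is handed in; nothing more can be done
None
```

I gripped the working jack's bar knob and turned it about 43–44° clockwise, which raised the platform about 15 mm. Then I let go, withdrew the arm and handed the job in at about 8.5 s.

- **Pad contact:** The pad itself can't be seen under the board, so I worked it out from the platform and board heights. The top camera puts it about 3.4 mm past touch and the scene camera about 3.6 mm, inside the plunger's 8 mm of give.
- **Board:** Its height stayed the same (140.1 before, 140.2 after), it is still level, and its position changed by no more than the measuring noise.
- **Spare jack:** The top camera reads its bar at −22.5° before and after. The scene camera read −22.9° then −23.9°, which I take as noise because the spare's platform and pad heights did not change.
- **Failed check:** The script failed while the gripper was hiding the knob, so I had no scene-camera reading at the halfway stop. I repeated both cameras before and after letting go, and they agreed.

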